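# Roll a vial onto the inspection line and swing the magnifier over it

## Robot

A 7-joint arm with a two-finger parallel gripper is mounted at the origin on a cart in front of the work surface, level with it; the furniture and walls round the work are solid. World frame = base frame: x ahead of the robot, y to its left, z up, the work surface at z = 0. Lengths are in m, angles in rad, forces in N, time in s.
With the tool pointing down it reaches from about 0.35 to 0.9 m from the base axis. Payload 8.1 kg.
Tool frame: the origin (TCP) lies midway between the tips of the shut fingers; the grasp point (between the pads) lies 19 mm behind it (arm.hold_point_z is the distance from the TCP to the grasp point, in m); z points along the fingers, y is the direction in which the jaws open and shut (so a half turn about z gives the same grasp; the last joint's range is limited). The gripper opens to 92 mm and grips with 3 to 60 N. Pads are 19 mm wide; open, the fingers measure 130 mm over their backs; the gripper's body (75 mm by 190 mm) begins 47 mm behind the grasp point.
Start: joints at [-0.103, 0.434, 0.025, 1.573, -0.012, 1.134, -0.075], TCP at [0.625, -0, 0.227] pointing down, gripper open.
Joint ranges: [-2.62, 2.62], [-0.44, 2.09], [-1.27, 1.32], [0.08, 2.57], [-1.32, 4.46], [0.12, 2], [-2.74, 2.74]. Speed limits (rad/s): [2.22, 2.22, 3.01, 3.01, 3.14, 3.14, 3.14].

## Interface

Orientations are given as a rotation vector (axis times angle).
In Python, from cell import arm gives the robot as it stands.
- The arm moves only by the shell command python3 -m pendant 'ROWS' [FORCE]. ROWS is JSON, a list of rows, each a list of 3 entries, a list of its own where there are three numbers: the shift along the tool's x, y, z in m, then the turn, a rotation vector about the tool's x, y, z in degrees, then the finger opening in m, from 0 to 0.0918. A call has 1 to 10 rows; each row shifts and turns the commanded pose from where the row before left it, along the tool's axes as they then stand; what a row does not reach is not made up. A row lasts 1/8 s, in which the tool goes at most 62.5 mm and 10.7 degrees, less where a joint would pass 70% of its speed; a pose out of reach is approached as far as the arm can. A call with a gripper value outside its range is refused whole. The fingers move at their own pace and stop on an object; FORCE is the grip in N (left out, the last holds). Time passes only in rows, so rows that do not move let the fingers close. It gives the time, the measured TCP pose, the force and the opening at its end, in the units of the state.
- arm.observe(): the state, without advancing time (a new reading comes with each control period).
- arm.get_image(name): name is "scene" or "side" or "wrist"; returns (picture, depth): 400x640x3 uint8, red, green, blue; 400x640 float32, m along the optical axis (not along the pixel's ray), 0 where there is no reading.
- arm.camera_params(name): a dict with "fovy" (degrees; the focal length in pixels is half the picture's height over the tangent of half this angle, whatever the lens; pixels are square), "cx", "cy" (the principal point, pixels), "rvec" (rotation vector, rad) and "tvec" (3), from world to camera coordinates, as OpenCV has them; the wrist camera has in their place "mount" (4x4, takes a point from camera to tool coordinates, whose origin is the TCP and whose axes are the flange's). Camera axes: x right, y down, z forward; pixel columns grow to the right and rows downward; lengths in m; the calibration is good to about 2 mm. A picture is of the moment at which its call begins: read the wrist's pose just before it. camera_params takes no time and is no camera call.
- arm.sign_off(): hands the job in, once; it reports no verdict.
Trained networks look in the newest picture that a camera, given by its name, has taken for a name from the list of things; names that differ only in an ending like _2 or _b are one class to them, and where a whole thing is asked for, a point or a joint stands for the part that bears it (a point fixed in the world has none). Each returns a list of dicts, best first, with "conf" (0 to 1); they miss things now and then, are a little off and sometimes report something else, mostly with a low value. They report only what shows in the picture. A call takes as long as a camera call.
- arm.look_for(camera, label): "rect" ([centre column, centre row, width, height] in pixels, round what is visible of it).
- arm.masks_of(camera, label): "pixels" (400x640 bool, what is visible of it) and "rect" ([centre column, centre row, width, height] in pixels, round what is visible of it).
The state is a dict: "clock": time; "joints": joint angles; "dq": joint speeds; "joint_efforts": joint torques, N m; "position": TCP position; "ee_rot": TCP orientation; "force": force on the tool from outside, world axes, zero at the start; "ft_torque": the same for the moment, N m; "width": opening from 0.0 (shut) to 1.0 (fully open).
Only numpy, scipy, OpenCV 4.12 (cv2) and the standard library are available. Lean on these libraries where they do the work, as an engineer would, in place of code of your own. Each camera call takes 0.05 s, during which the arm holds its last target.

## Task

Inspect the amber vial that lies on the light box: roll it sideways, best with light fingertip strokes across its top, until it rests along the black line, with the line under its middle. Then push the bar magnifier round by its knob or frame until it meets its stop over the vial, and take the hand away. Only touch and push gently: lift nothing, leave the vial on the line, and do not disturb the two standing vials, the loupe or the tweezers.

Things in the scene. Friction and masses are not known exactly. Their poses are not given: they have to be found in the camera images.
- vial_center (a point): amber glass vial, white cap, lying on the light box: 28 mm diameter, 95 mm long, 45 g. Point on its axis half-way along, 14 mm above the box; x axis along it to the cap. Starts 45 to 85 mm to +y of the line, about parallel to it. A tip lightly on its top, moved sideways, rolls it half as far; fingers behind it at half height roll it too; a tip edge on its upper flank wedges. Soon stops
- line_mid (a point): middle of the black line (4 x 120 mm) across the white window of the grey light box. x along the line, away from the robot; y across it, towards the vial's start; z up. The box is fixed, 170 (x) by 280 mm (y), its flat top 22 mm above the bench; its centre is 10 mm in +x, 30 mm in +y from here. Steel stop rails stand 5 mm high on it, 92 mm to -y and 152 mm to +y of the line
- magnifier_hinge (a point): vertical axis of the magnifier's post at the far end of the line (80 mm in +x of line_mid), 50 mm above the light box's top. Post, hub and nut reach to 63 mm above the top. Axes as for line_mid
- magnifier_knob (a point): middle of the upright black push knob (14 mm diameter, 14 mm high) on the outer end of the bar magnifier, 124 mm from the hinge axis, 67 mm above the light box's top. The magnifier, a black frame 44 mm wide with a clear lens, spans 28 to 128 mm from the hinge axis and 44 to 56 mm above the top (the lying vial is 28 mm high); the knob stands on it, up to 74 mm above the top
- magnifier (a joint): swing of the magnifier, rad: 0 = parked, pointing to -y of line_mid's axes (right, along the far edge of the box); grows clockwise seen from above, the outer end coming towards the robot, then to the left; 1.571 = at its stop, pointing to -x, straight above the line. Starts at 0 to 0.3, stays where it is left, takes about 0.5 N at the knob
- waiting_vial_0: a like amber vial standing upright on the bench behind the light box, to be left alone; 28 mm diameter, 95 mm high; origin at the middle of its foot
- waiting_vial_1: the other standing amber vial, the same size, to be left alone; origin at the middle of its foot
- loupe: loupe with a black top, standing on the bench behind the light box, 34 mm diameter, 42 mm high, to be left alone; origin at the middle of its foot
- tweezers: black tweezers lying on the bench in front of the light box, 11 x 125 x 8 mm, to be left alone; origin at the middle of the underside

How it is judged:
By the outcome, as a careful person would: the job done as asked, in the order asked, and still so for the second after the job is handed in, with the robot touching nothing.
It also fails if it takes over 67 s, if anything falls off the work surface, if the arm or the gripper's body presses on something with over 40 N, if the wrist force passes 120 N, or if a joint passes its speed limit or range.

## Working session

There is one attempt and no reset: what is moved stays moved. The work goes in short steps, Python scripts to look and compute and a shell command to move; the robot and the scene stay as the last step left them, time stands still between calls to the robot, and variables do not carry over. Pictures are saved under pics/ and viewed, and the job is handed in when it is done.

```bash
mkdir -p pics; ls
python3 - <<'E'
from cell import arm
import cv2
print(arm.observe())
for n in ("scene","side","wrist"):
    p,d=arm.get_image(n); cv2.imwrite(f"pics/{n}0.png",p[:,:,::-1]); print(n,arm.camera_params(n))
E
```

```text
pics
{'clock': 0.0, 'joints': array([-0.10263174,  0.43526606,  0.0249712 ,  1.57411018, -0.01161436,
        1.13402081, -0.07511693]), 'dq': array([-0.00041244,  0.00183675,  0.00050244,  0.00121373,  0.00036718,
       -0.00107571,  0.00115017]), 'joint_efforts': array([ 3.89017032e-04, -6.67853522e+01,  9.84863900e-01, -3.14464223e+01,
       -6.05165795e-02,  4.27553023e-02,  1.12382318e-04]), 'position': array([ 6.24469128e-01, -3.33212308e-05,  2.25913145e-01]), 'ee_rot': array([-2.22074885e+00, -2.22061648e+00,  1.98804433e-03]), 'force': array([ 0.42501238,  0.61297402, -0.16213333]), 'ft_torque': array([-0.00894442, -0.0246205 , -0.04754683]), 'width': 0.9978399529100874}
scene {'fovy': 45.91297488090953, 'cx': 318.33169898080524, 'cy': 204.21479317367772, 'rvec': array([ 2.40417176, -0.92313376,  0.30026892]), 'tvec': array([-0.33403673,  0.42650808,  0.66642326])}
side {'fovy': 57.246606989050434, 'cx': 319.0251489828703, 'cy': 196.5237683559623, 'rvec': array([ 2.16645668, -0.22984059,  0.08565854]), 'tvec': array([-0.50621537,  0.23317377,  0.73055071])}
wrist {'fovy': 69.8076531399976, 'cx': 318.48547405233836, 'cy': 203.5752506912283, 'mount': array([[ 1.38779482e-03, -9.64452132e-01, -2.64253969e-01,
         7.03300120e-02],
       [ 9.99998905e-01,  1.20251565e-03,  8.62899137e-04,
         9.55765226e-05],
       [-5.14455379e-04, -2.64254877e-01,  9.64452744e-01,
        -1.58654189e-01],
       [ 0.00000000e+00,  0.00000000e+00,  0.00000000e+00,
         1.00000000e+00]])}
```

View pics/scene0.png

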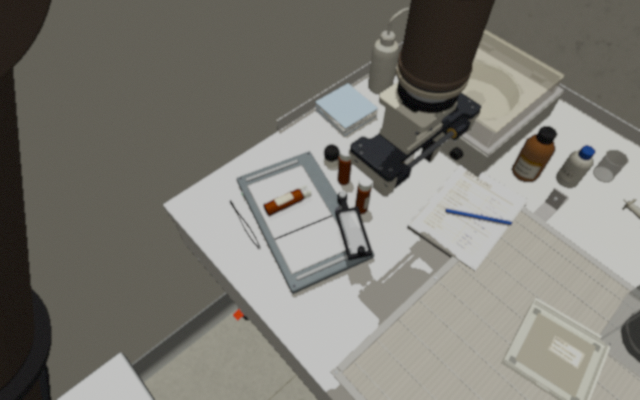

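View pics/side0.png

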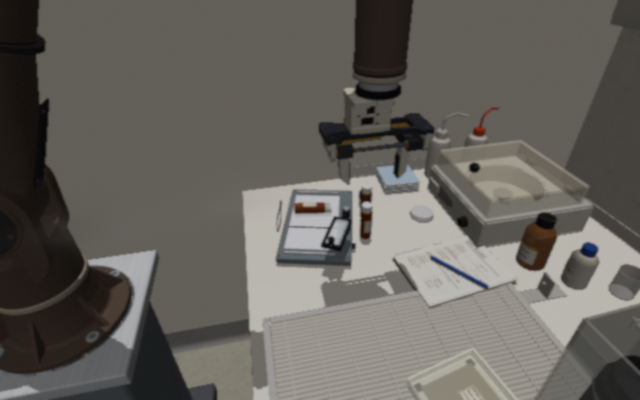

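View pics/wrist0.png

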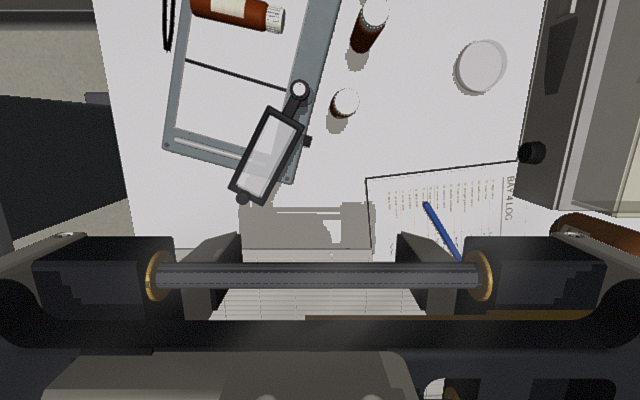

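The wrist view shows the vial at (240,12), the line from (186,60) to (288,90), the hinge at (299,89) and the knob at (242,198). The box lies to +y of the tool. Next I'll turn these into world positions.

```bash
cat > h.py <<'E'
from cell import arm
import numpy as np, cv2
from scipy.spatial.transform import Rotation as R
def cam(n,obs=None):
    c=arm.camera_params(n); f=200/np.tan(np.radians(c['fovy']/2))
    if 'mount' in c:
        o=obs or arm.observe(); T=np.eye(4);T[:3,:3]=R.from_rotvec(o['ee_rot']).as_matrix();T[:3,3]=o['position']
        M=T@c['mount']
    else:
        E=np.eye(4);E[:3,:3]=R.from_rotvec(c['rvec']).as_matrix();E[:3,3]=c['tvec'];M=np.linalg.inv(E)
    return f,c['cx'],c['cy'],M
def onz(K,uv,z):
    f,cx,cy,M=K; uv=np.atleast_2d(uv).astype(float)
    r=np.c_[(uv[:,0]-cx)/f,(uv[:,1]-cy)/f,np.ones(len(uv))]@M[:3,:3].T
    return M[:3,3]+r*((z-M[2,3])/r[:,2])[:,None]
def bydepth(K,uv,d):
    f,cx,cy,M=K; uv=np.atleast_2d(uv).astype(float); d=np.asarray(d)
    return (np.c_[(uv[:,0]-cx)/f,(uv[:,1]-cy)/f,np.ones(len(uv))]*d[:,None])@M[:3,:3].T+M[:3,3]
def proj(K,P):
    f,cx,cy,M=K; q=(np.atleast_2d(P)-M[:3,3])@M[:3,:3]
    return np.c_[q[:,0]/q[:,2]*f+cx,q[:,1]/q[:,2]*f+cy]
E
python3 - <<'E'
from h import *
for n in("scene","side","wrist"):
    K=cam(n);p,d=arm.get_image(n)
    for l in("vial_center","magnifier","magnifier_knob","waiting_vial_0","loupe","tweezers"):
        for m in arm.masks_of(n,l)[:3]:
            v,u=np.nonzero(m['pixels']); dd=d[v,u];k=dd>0
            if k.sum()==0: continue
            P=bydepth(K,np.c_[u,v][k],dd[k])
            print(n,l,round(m['conf'],2),np.round(m['rect']),np.round(np.median(P,0),3),np.round(np.percentile(P,[3,97],0),3).tolist())
K=cam("wrist")
print(onz(K,[[186,60],[288,90]],.022), onz(K,[299,89],.083),onz(K,[242,198],.096))
E
```

```text
scene vial_center 0.68 [286. 200.  51.  30.] [0.535 0.182 0.048] [[0.493, 0.169, 0.032], [0.579, 0.2, 0.052]]
scene magnifier 0.88 [356. 223.  40.  72.] [0.568 0.04  0.078] [[0.531, -0.01, 0.068], [0.607, 0.105, 0.095]]
scene magnifier 0.27 [363. 196.  20.  38.] [0.643 0.085 0.065] [[0.637, 0.078, 0.002], [0.661, 0.104, 0.097]]
scene magnifier_knob 0.71 [353. 224.  37.  67.] [0.567 0.039 0.078] [[0.531, -0.009, 0.072], [0.604, 0.103, 0.095]]
scene waiting_vial_0 0.78 [364. 195.  15.  38.] [0.644 0.086 0.065] [[0.637, 0.078, 0.001], [0.685, 0.136, 0.097]]
scene waiting_vial_0 0.65 [345. 167.  12.  36.] [0.666 0.161 0.059] [[0.66, 0.154, 0.007], [0.68, 0.176, 0.097]]
scene loupe 0.6 [287. 201.  49.  29.] [0.537 0.182 0.048] [[0.493, 0.169, 0.035], [0.582, 0.198, 0.052]]
scene loupe 0.45 [305. 222. 136. 143.] [0.537 0.121 0.024] [[0.447, 0.006, 0.019], [0.632, 0.279, 0.08]]
scene tweezers 0.63 [242. 227.  28.  42.] [0.457 0.23  0.007] [[0.444, 0.194, -0.001], [0.464, 0.275, 0.012]]
side vial_center 0.8 [314. 209.  38.  12.] [0.535 0.18  0.043] [[0.495, 0.169, 0.027], [0.58, 0.195, 0.05]
[... 795 characters left out ...]
ier 0.6 [268. 145.  79. 125.] [0.571 0.044 0.078] [[0.536, -0.006, 0.075], [0.608, 0.105, 0.094]]
wrist magnifier_knob 0.88 [269. 143.  84. 126.] [0.572 0.045 0.078] [[0.536, -0.006, 0.074], [0.608, 0.105, 0.093]]
wrist waiting_vial_0 0.78 [370.  28.  42.  53.] [0.672 0.161 0.087] [[0.661, 0.154, 0.008], [0.685, 0.175, 0.097]]
wrist waiting_vial_0 0.67 [346. 102.  34.  26.] [0.65  0.091 0.095] [[0.638, 0.079, 0.003], [0.663, 0.103, 0.097]]
wrist tweezers 0.88 [169.  26.  17.  50.] [0.447 0.184 0.005] [[0.441, 0.158, -0.0], [0.457, 0.207, 0.01]]
[[0.47214455 0.14259789 0.022     ]
 [0.58913432 0.11033821 0.022     ]] [[0.60604226 0.1045575  0.083     ]] [[ 0.54576222 -0.00304377  0.096     ]]
```

```bash
python3 -m pendant '[[[0.045,-0.021,0],[0,0,0],0.06],[[0.045,-0.021,0],[0,0,0],0.06],[[0.045,-0.021,0],[0,0,0],0.06],[[0.045,-0.021,0],[0,0,0],0.06],[[0,0,0],[0,0,-10],0.06],[[0,0,0],[0,0,-10],0.06],[[0,0,0],[0,0,-10],0.06],[[0,0,0],[0,0,-10],0.06],[[0,0,0],[0,0,-10],0.06],[[0,0,0],[0,0,-10],0.06]]'
python3 -m pendant '[[[0,0,0],[0,0,-10],0.06],[[0,0,0],[0,0,-4.6],0.06],[[0,0,0],[0,0,0],0.06],[[0,0,0],[0,0,0],0.06]]'
python3 - <<'E'
from h import *
o=arm.observe();print(o['position'],R.from_rotvec(o['ee_rot']).as_matrix().round(3),o['force'],o['width'])
K=cam("wrist",o);p,d=arm.get_image("wrist");cv2.imwrite("pics/w1.png",p[:,:,::-1])
for m in arm.masks_of("wrist","vial_center")[:2]:
    v,u=np.nonzero(m['pixels']);dd=d[v,u];k=dd>0
    P=bydepth(K,np.c_[u,v][k],dd[k]);print(m['conf'],m['rect'],np.percentile(P,[2,50,98],0).round(4).tolist())
    c=cv2.minAreaRect(onz(K,np.c_[u,v],.036)[:,:2].astype(np.float32)*1000);print(c)
E
```

```text
clock: 2.45
position: [0.5411, 0.1799, 0.2268]
ee_rot: [0.805, 3.037, 0.0]
force: [0.4, -0.1, -0.4]
width: 0.652
clock: 2.95
position: [0.5411, 0.1799, 0.2267]
ee_rot: [0.424, 3.113, 0.0]
force: [0.6, -0.8, 0.1]
width: 0.653
[0.54105092 0.17994273 0.22673981] [[-0.964  0.268  0.   ]
 [ 0.268  0.964 -0.   ]
 [-0.     0.    -1.   ]] [ 0.57807626 -0.84173398  0.07377765] 0.6533868476716131
0.96 [323.7, 181.3, 24.8, 79.6] [[0.4937, 0.1698, 0.0366], [0.5354, 0.1877, 0.0484], [0.5831, 0.2057, 0.0516]]
((541.0645751953125, 187.20913696289062), (28.39394760131836, 99.03532409667969), 79.3844985961914)
```

View pics/w1.png

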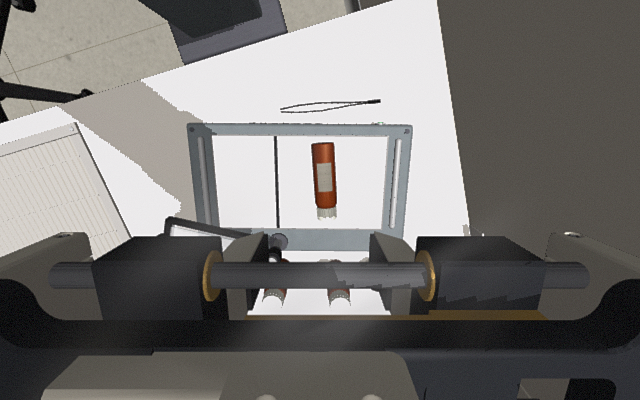

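The box is square in view, with the line at columns 276–278 and rows 137–228. The vial is at (324,180), slightly skewed, with its cap toward the hinge. The tweezers are at (330,105).

```bash
cat > m.py <<'E'
from h import *
def measure(u0,u1,v0,v1):
    o=arm.observe();K=cam("wrist",o);p,d=arm.get_image("wrist")
    g=p.astype(int).max(2)[v0:v1,u0:u1]; v,u=np.nonzero(g<70)
    L=onz(K,np.c_[u+u0,v+v0],.022)[:,:2]
    vx,vy,_,_=cv2.fitLine(L.astype(np.float32),cv2.DIST_HUBER,0,.001,.001).ravel()
    ex=np.array([vx,vy])*np.sign(vx);ey=np.array([-ex[1],ex[0]])
    t=L@ex; mid=np.median(L@ey)*ey+ex*(t.min()+t.max())/2
    print("line mid",mid.round(4),"yaw",np.degrees(np.arctan2(ex[1],ex[0])).round(2),"len",np.ptp(t).round(4),len(L))
    ms=arm.masks_of("wrist","vial_center")
    if ms:
        m=ms[0];v,u=np.nonzero(m['pixels']);dd=d[v,u];k=dd>0
        P=bydepth(K,np.c_[u,v][k],dd[k]);P=P[(P[:,2]>.03)&(P[:,2]<.06)]
        s=P[:,:2]@ex-mid@ex;y=P[:,:2]@ey-mid@ey
        print("conf",m['conf'],m['rect'],"along",np.percentile(s,[1,99]).round(4),"ctr",np.percentile(s,[1,99]).mean().round(4))
        # axis: fit y - top ridge: circle fit per slice: (y-y0)^2+(z-.036)^2=.014^2
        from scipy.optimize import least_squares
        lim=np.percentile(s,[1,99]);b=(s<lim[0]+.055)
        f=lambda q:np.hypot(y[b]-q[0]-q[1]*s[b],P[b,2]-.036-q[2])-.014
        r=least_squares(f,[y.mean(),0,0],loss='soft_l1',f_scale=.001)
        c=lim.mean();print("y_at_center",(r.x[0]+r.x[1]*c).round(4),"skew deg",np.degrees(np.arctan(r.x[1])).round(1),"dz",r.x[2].round(4),"rms",np.sqrt(np.mean(r.fun**2)).round(4))
        C=mid+ex*c+ey*(r.x[0]+r.x[1]*c);print("vial world",C.round(4))
        T=R.from_rotvec(o['ee_rot']).as_matrix()
        for n,q in(("vial",C),("mid",mid)):
            print(n,"from TCP in tool",(T.T@(np.r_[q,o['position'][2]]-o['position'])).round(4))
    return o,p
E
python3 -c "
from m import *
measure(262,292,133,232)"
```

```text
line mid [0.5284 0.1264] yaw -15.98 len 0.1192 146
conf 0.6 [325.2, 180.9, 21.2, 75.1] along [-0.0532  0.0385] ctr -0.0074
y_at_center 0.0617 skew deg 4.4 dz 0.0006 rms 0.001
vial world [0.5383 0.1877]
vial from TCP in tool [ 0.0047  0.0067 -0.    ]
mid from TCP in tool [-0.0022 -0.055   0.    ]
```

```bash
python3 -m pendant '[[[0.005,0.007,0],[0,0,0.25],0.06],[[0,0,0.035],[0,0,0],0.06],[[0,0,0.035],[0,0,0],0.06],[[0,0,0.035],[0,0,0],0.06],[[0,0,0.03],[0,0,0],0.06],[[0,0,0.025],[0,0,0],0.06],[[0,0,0],[0,0,0],0.06]]'
python3 - <<'E'
from h import *
o=arm.observe();print(o['position'])
p,d=arm.get_image("wrist");cv2.imwrite("pics/w2.png",p[:,:,::-1])
E
```

```text
clock: 4.03
position: [0.5366, 0.1881, 0.0652]
ee_rot: [-0.427, -3.109, 0.002]
force: [-0.7, -0.1, -0.4]
width: 0.654
[0.53658889 0.18813544 0.06519774]
```

View pics/w2.png

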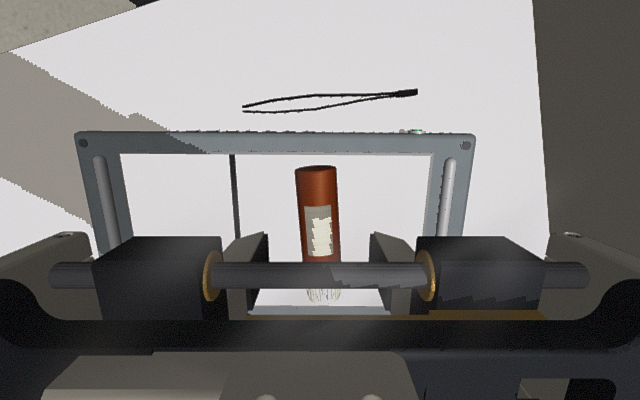

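The vial (318,230) is centred between the fingers and the line is at column 233. I'll re-measure the line from this lower pose, then descend.

```bash
python3 - <<'E'
from h import *
o=arm.observe();K=cam("wrist",o);p,d=arm.get_image("wrist")
u0,u1,v0,v1=222,250,157,232
v,u=np.nonzero(p.astype(int).max(2)[v0:v1,u0:u1]<70)
L=onz(K,np.c_[u+u0,v+v0],.022);T=R.from_rotvec(o['ee_rot']).as_matrix()
Q=(L-o['position'])@T
print(len(u),np.polyfit(Q[:,0],Q[:,1],1),Q[:,0].min(),Q[:,0].max(),np.median(Q[:,1]))
E
python3 -m pendant '[[[0,0,0.02],[0,0,0],0.06],[[0,0,0.014],[0,0,0],0.06],[[0,0,0],[0,0,0],0.06]]'
```

```text
308 [ 0.00482788 -0.06227828] -0.006619252363579309 0.04883865116130799 -0.06216652918956807
clock: 4.5
position: [0.5377, 0.188, 0.0325]
ee_rot: [-0.428, -3.111, 0.001]
force: [0.5, 0.2, 0.4]
width: 0.654
```

```bash
python3 -m pendant '[[[0,0,0],[0,0,0],0.042],[[0,0,0],[0,0,0],0.042],[[0,-0.003,0],[0,0,0],0.042],[[0,-0.003,0],[0,0,0],0.042],[[0,-0.003,0],[0,0,0],0.042],[[0,-0.003,0],[0,0,0],0.042],[[0,-0.003,0],[0,0,0],0.042],[[0,-0.003,0],[0,0,0],0.042],[[0,-0.003,0],[0,0,0],0.042],[[0,-0.003,0],[0,0,0],0.042]]' 3
python3 - <<'E'
from h import *
p,d=arm.get_image("wrist");cv2.imwrite("pics/w3.png",p[:,:,::-1])
E
```

```text
clock: 5.75
position: [0.5316, 0.1648, 0.0327]
ee_rot: [0.428, 3.112, 0.0]
force: [0.9, -0.9, 0.4]
width: 0.46
```

View pics/w3.png

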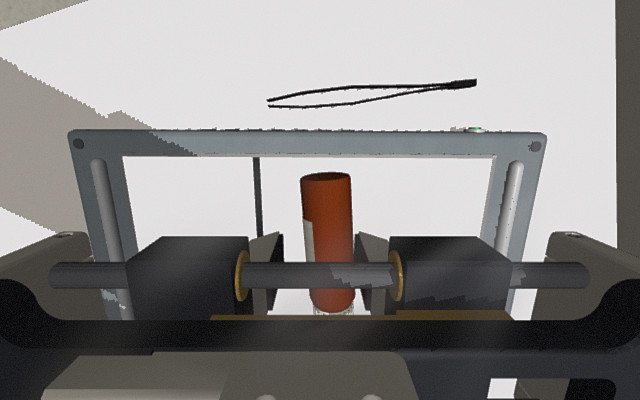

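The vial rolls with the fingers: its label has turned, and the line is at column 257. I'll narrow the cage and carry on.

```bash
python3 -m pendant '[[[0,0,0],[0,0,0],0.033],[[0,0,0],[0,0,0],0.033],[[0,-0.004,0],[0,0,0],0.033],[[0,-0.004,0],[0,0,0],0.033],[[0,-0.004,0],[0,0,0],0.033],[[0,-0.004,0],[0,0,0],0.033],[[0,-0.004,0],[0,0,0],0.033],[[0,-0.004,0],[0,0,0],0.033],[[0,-0.004,0],[0,0,0],0.033],[[0,-0.004,0],[0,0,0],0.033]]' 3
python3 - <<'E'
from h import *
o=arm.observe();print(o['position'])
p,d=arm.get_image("wrist");cv2.imwrite("pics/w4.png",p[:,:,::-1])
E
```

```text
clock: 7.05
position: [0.5229, 0.1339, 0.0327]
ee_rot: [0.428, 3.112, 0.0]
force: [-0.1, 0.1, -0.4]
width: 0.36
[0.52289583 0.13387356 0.03274374]
```

View pics/w4.png

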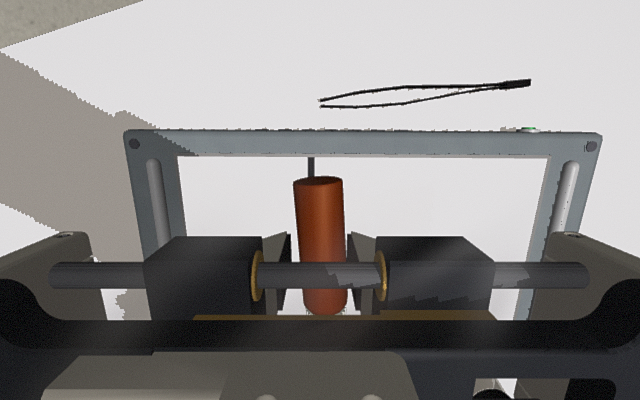

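```bash
python3 -m pendant '[[[0,-0.003,0],[0,0,0],0.033],[[0,-0.0033,0],[0,0,0],0.033],[[0,0,0],[0,0,0],0.029],[[0,0,0],[0,0,0],0.028],[[0,0,0],[0,0,0],0.028]]' 3
python3 - <<'E'
from h import *
o=arm.observe();K=cam("wrist",o)
p,d=arm.get_image("wrist");cv2.imwrite("pics/w5.png",p[:,:,::-1])
u0,u1,v0,v1=305,335,158,177
v,u=np.nonzero(p.astype(int).max(2)[v0:v1,u0:u1]<70)
L=onz(K,np.c_[u+u0,v+v0],.022);T=R.from_rotvec(o['ee_rot']).as_matrix()
Q=(L-o['position'])@T;print(len(u),np.median(Q,0))
for m in arm.masks_of("wrist","vial_center")[:1]:
    v,u=np.nonzero(m['pixels']);k=d[v,u]>0
    P=(bydepth(K,np.c_[u,v][k],d[v,u][k])-o['position'])@T
    print(m['conf'],m['rect'],np.percentile(P,[2,50,98],0).round(4).tolist())
E
```

```text
clock: 7.72
position: [0.5213, 0.1282, 0.0327]
ee_rot: [0.428, 3.112, 0.0]
force: [0.1, 0.2, -0.6]
width: 0.312
97 [0.0466806  0.00093004 0.01070896]
0.87 [316.2, 244.9, 53.4, 136.5] [[-0.0338, -0.0142, -0.0184], [0.0164, -0.0008, -0.0158], [0.0417, 0.0123, -0.0041]]
```

View pics/w5.png

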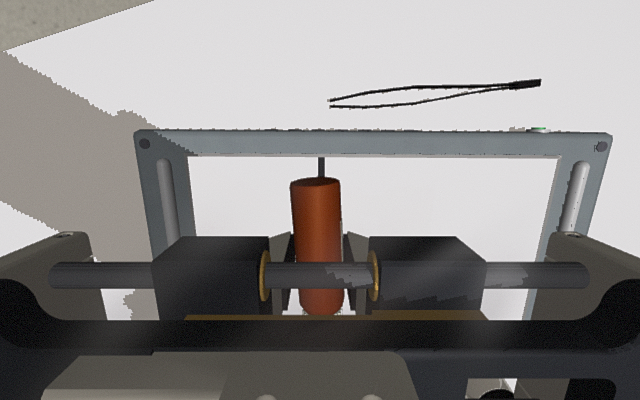

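```bash
cat > k.py <<'E'
from h import *
import sys
o=arm.observe();K=cam("wrist",o);T=R.from_rotvec(o['ee_rot']).as_matrix()
p,d=arm.get_image("wrist");cv2.imwrite(sys.argv[1],p[:,:,::-1])
u0,u1,v0,v1=300,340,158,175
v,u=np.nonzero(p.astype(int).max(2)[v0:v1,u0:u1]<70)
Q=(onz(K,np.c_[u+u0,v+v0],.022)-o['position'])@T;print("line",len(u),np.median(Q,0))
m=arm.masks_of("wrist","vial_center")[0]
v,u=np.nonzero(m['pixels']);k=d[v,u]>0
W=bydepth(K,np.c_[u,v][k],d[v,u][k]);P=(W-o['position'])@T
b=(W[:,2]>.036)&(W[:,2]<.056)
from scipy.optimize import least_squares
r=least_squares(lambda q:np.hypot(P[b,1]-q[0]-q[1]*P[b,0],W[b,2]-.036-q[2])-.014,[0,0,0],loss='soft_l1',f_scale=.001)
print(m['conf'],"y0",r.x[0],"skew",np.degrees(r.x[1]),"dz",r.x[2],"rms",np.sqrt(np.mean(r.fun**2)),o['width']*.0918,np.percentile(P[:,0],[1,99]))
E
python3 -m pendant '[[[0,0,0],[0,0,0],0.027],[[0,0,0],[0,0,0],0.027],[[0,0,0],[0,0,0],0.027]]' 3; python3 k.py pics/w6.png
```

```text
clock: 8.2
position: [0.5213, 0.1281, 0.0327]
ee_rot: [0.428, 3.112, 0.0]
force: [0.4, -0.0, -0.5]
width: 0.308
line 85 [0.04727274 0.00093018 0.01071708]
0.93 y0 -0.0005640263637162131 skew -3.262098650176079 dz 0.0003138741994549988 rms 0.0012730760323156043 0.02830216744818153 [-0.03728779  0.04191742]
```

```bash
python3 -m pendant '[[[0,0,0],[0,0,0],0.035],[[0,0,0],[0,0,0],0.045],[[0,0,0],[0,0,0],0.05],[[0,0,-0.02],[0,0,0],0.05],[[0,0,-0.03],[0,0,0],0.05],[[0,0,-0.04],[0,0,0],0.05],[[0,0,-0.04],[0,0,0],0.05],[[0,0,0],[0,0,0],0.05]]' 3
python3 k.py pics/w7.png
```

```text
clock: 9.3
position: [0.5231, 0.1288, 0.1658]
ee_rot: [0.427, 3.107, 0.004]
force: [1.0, 0.9, -0.0]
width: 0.548
line 24 [ 0.02991849 -0.01692623  0.14361057]
0.84 y0 -0.002037150937867851 skew -3.3791144343749475 dz 0.0001396886933492551 rms 0.0010853383909471433 0.05029470187975092 [-0.04806354  0.04377782]
```

View pics/w7.png

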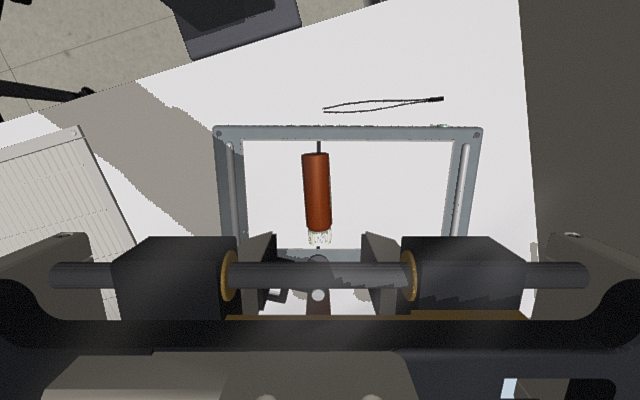

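```bash
cat > l.py <<'E'
from h import *
o=arm.observe();K=cam("wrist",o);T=R.from_rotvec(o['ee_rot']).as_matrix()
p,d=arm.get_image("wrist");g=p.astype(int).max(2)
import sys
for (v0,v1) in eval(sys.argv[1]):
    s=g[v0:v1,308:332]; w=np.clip(150-s,0,None); 
    uc=(w*np.arange(308,332)).sum(1)/np.maximum(w.sum(1),1)
    Q=(onz(K,np.c_[uc,np.arange(v0,v1)],.022)-o['position'])@T
    print(np.c_[np.arange(v0,v1),uc,w.sum(1),Q[:,:2]*1000].round(1).tolist())
E
python3 l.py "[(138,154),(240,255)]"
```

```text
[[138.0, 320.1, 317.0, 57.9, 1.0], [139.0, 319.5, 340.0, 56.9, 0.5], [140.0, 319.7, 332.0, 55.9, 0.6], [141.0, 317.7, 242.0, 54.9, -1.4], [142.0, 313.0, 1.0, 53.8, -6.2], [143.0, 319.9, 117.0, 52.9, 0.9], [144.0, 320.0, 274.0, 51.9, 1.0], [145.0, 320.0, 296.0, 50.8, 1.0], [146.0, 320.0, 295.0, 49.8, 1.0], [147.0, 320.0, 291.0, 48.8, 1.0], [148.0, 320.0, 297.0, 47.8, 1.0], [149.0, 319.9, 297.0, 46.8, 0.9], [150.0, 320.0, 297.0, 45.8, 1.0], [151.0, 320.0, 300.0, 44.8, 1.0], [152.0, 320.0, 288.0, 43.8, 1.0], [153.0, 320.0, 283.0, 42.7, 1.0]]
[[240.0, 0.0, 0.0, -54.3, -357.8], [241.0, 311.0, 3.0, -55.1, -8.8], [242.0, 0.0, 0.0, -56.8, -358.5], [243.0, 0.0, 0.0, -58.0, -358.9], [244.0, 0.0, 0.0, -59.2, -359.2], [245.0, 312.0, 10.0, -59.9, -7.7], [246.0, 0.0, 0.0, -61.6, -360.0], [247.0, 0.0, 0.0, -62.8, -360.3], [248.0, 0.0, 0.0, -64.1, -360.7], [249.0, 319.1, 19.0, -64.8, 0.2], [250.0, 319.1, 268.0, -66.0, 0.3], [251.0, 319.2, 282.0, -67.3, 0.4], [252.0, 318.6, 125.0, -68.5, -0.2], [253.0, 318.8, 373.0, -69.7, -0.1], [254.0, 319.5, 344.0, -71.0, 0.7]]
```

The vial lies 2.7 mm to -y of the line and skewed -3.7°. I'll regrip it lightly, then turn and shift it.

```bash
python3 -m pendant '[[[0,0,0.04],[0,0,0],0.05],[[0,0,0.04],[0,0,0],0.05],[[0,0,0.03],[0,0,0],0.05],[[0,0,0.022],[0,0,0],0.05],[[0,0,0],[0,0,0],0.04],[[0,0,0],[0,0,0],0.031],[[0,0,0],[0,0,0],0.028],[[0,0,0],[0,0,0],0.028],[[0,0.0015,0],[0,0,2],0.028],[[0,0.001,0],[0,0,1.8],0.028]]' 3
python3 -m pendant '[[[0,0,0],[0,0,0],0.028]]' 3
python3 k.py pics/w8.png; python3 l.py "[(156,176)]"|tail -c 200
```

```text
clock: 10.7
position: [0.5224, 0.1304, 0.0312]
ee_rot: [0.535, 3.095, 0.0]
force: [-0.2, -1.9, 2.7]
width: 0.311
clock: 10.82
position: [0.5224, 0.1306, 0.031]
ee_rot: [0.532, 3.095, 0.0]
force: [1.1, -1.2, 4.6]
width: 0.31
line 93 [ 0.04746545 -0.00493333  0.00899279]
0.79 y0 -0.0005693937043477552 skew -2.977338996746176 dz 0.0002834518182397085 rms 0.0012902417329010403 0.028450056735644467 [-0.03568837  0.04239384]
1.0, 651.0, 45.1, -4.9], [171.0, 311.1, 626.0, 44.5, -4.9], [172.0, 311.1, 633.0, 43.9, -4.9], [173.0, 311.2, 634.0, 43.3, -4.8], [174.0, 311.4, 614.0, 42.8, -4.7], [175.0, 311.5, 598.0, 42.2, -4.7]]
```

```bash
python3 -m pendant '[[[0,0,0],[0,0,0],0.03],[[0,0,0],[0,0,0],0.032],[[0,0,0],[0,0,0],0.036],[[0,0,0],[0,0,0],0.045],[[0,0,0],[0,0,0],0.05],[[0,0,-0.02],[0,0,0],0.05],[[0,0,-0.03],[0,0,0],0.05],[[0,0,-0.04],[0,0,0],0.05],[[0,0,-0.04],[0,0,-3.5],0.05],[[0,0,0],[0,0,0],0.05]]' 3
python3 k.py pics/w9.png;python3 l.py "[(143,153),(249,252)]"
```

```text
clock: 12.22
position: [0.5238, 0.1312, 0.1638]
ee_rot: [0.435, 3.106, 0.004]
force: [-0.2, 0.2, -0.7]
width: 0.547
line 18 [ 0.02966606 -0.01466401  0.14160269]
0.9 y0 -0.0018880744522007731 skew 0.532888165329022 dz 0.00014963377781566616 rms 0.0011014366778462157 0.05023765257378049 [-0.04886151  0.04393531]
[[143.0, 317.0, 116.0, 53.0, -2.1], [144.0, 317.3, 295.0, 52.0, -1.8], [145.0, 317.3, 326.0, 51.0, -1.8], [146.0, 317.3, 324.0, 50.0, -1.8], [147.0, 317.3, 325.0, 49.0, -1.8], [148.0, 317.3, 323.0, 48.0, -1.8], [149.0, 317.3, 326.0, 47.0, -1.8], [150.0, 317.3, 325.0, 46.0, -1.8], [151.0, 317.3, 324.0, 44.9, -1.8], [152.0, 317.3, 318.0, 43.9, -1.8]]
[[249.0, 0.0, 0.0, -64.4, -358.6], [250.0, 317.5, 86.0, -65.1, -1.6], [251.0, 317.5, 309.0, -66.3, -1.5]]
```

View pics/w9.png

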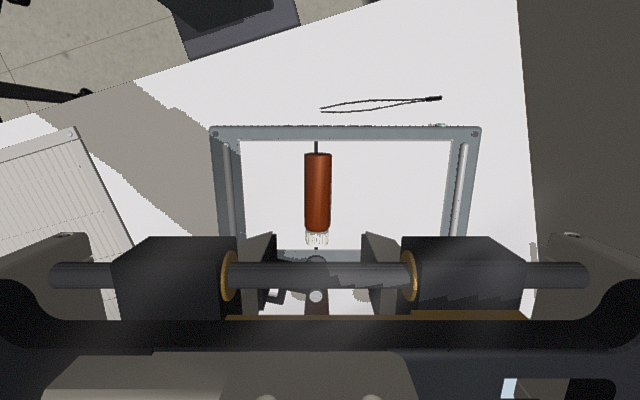

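The vial is now on the line: about 0.2 mm off and 0.7° skewed, at (317,190). Next is the magnifier, so I'll compute a start pose behind the knob.

Run:
```python
from h import *
o=arm.observe();T=R.from_rotvec(o['ee_rot']).as_matrix();print(o['joints'].round(2),T.round(3))
Ko=np.array([.5458,-.003]);
mid=(o['position']+T@[-.0067,-.0017,0])[:2]
a=T[:2,0]*-1;a=a/np.linalg.norm(a);ex=a;ey=np.array([-ex[1],ex[0]])
h=mid+.08*ex;print(mid,h,np.degrees(np.arctan2(ex[1],ex[0])))
w=Ko-h;th=np.arctan2(-w@ex,-w@ey);print("r",np.hypot(*w),"th",th,np.degrees(th))
t=-np.cos(th)*ex+np.sin(th)*ey;dd=-np.sin(th)*ex-np.cos(th)*ey
S=h+.124*dd-t*.0285
print(S,T.T@(np.r_[S,.085]-o['position']))
for n in("side","scene"):
    K=cam(n);p,d=arm.get_image(n);q=proj(K,np.r_[h+.124*dd,.096])[0];print(n,q)
    x,y=int(q[0]),int(q[1]);c=p[y-30:y+30,x-40:x+40].copy();c=cv2.resize(c,None,fx=8,fy=8,interpolation=2)
    cv2.circle(c,(int((q[0]-x+40)*8),int((q[1]-y+30)*8)),6,(255,0,0),-1);cv2.imwrite(f"pics/k_{n}.png",c[:,:,::-1])
```

```text
[-0.11  0.39 -0.31  1.85  0.14  0.93  0.81] [[-0.961  0.275 -0.001]
 [ 0.275  0.961 -0.   ]
 [ 0.001 -0.001 -1.   ]]
[0.52739347 0.12666493] [0.60429873 0.10462904] -15.988751831783388
r 0.12249943295569658 th 0.21879960816518854 12.53629410698145
[ 0.57012376 -0.01792838] [-0.08767026 -0.12887542  0.07500693]
side [331.90705927 237.65733094]
scene [362.0666913  248.67708267]
```

View pics/k_scene.png

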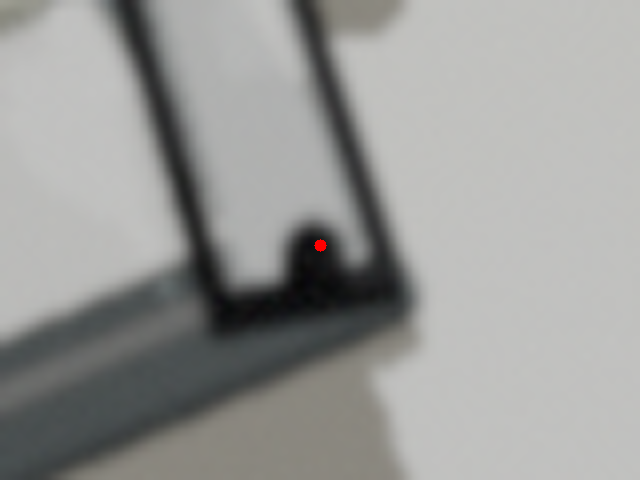

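The projected knob (red dot) falls on the knob seen by the scene camera, within about 2 mm. Moving to the start pose with the fingers shut.

```bash
python3 -m pendant '[[[-0.022,-0.032,0],[0,0,0],0],[[-0.022,-0.032,0],[0,0,0],0],[[-0.022,-0.032,0],[0,0,0],0],[[-0.0217,-0.033,0],[0,0,0],0],[[0,0,0],[0,0,6.5],0],[[0,0,0],[0,0,6],0],[[0,0,0.03],[0,0,0],0],[[0,0,0.03],[0,0,0],0],[[0,0,0.018],[0,0,0],0],[[0,0,0],[0,0,0],0]]'
python3 - <<'E'
from h import *
p,d=arm.get_image("scene");cv2.imwrite("pics/s2.png",cv2.resize(p[140:300,240:440],None,fx=4,fy=3.75)[:,:,::-1])
o=arm.observe();print(o['position'],o['width'])
E
```

```text
clock: 13.72
position: [0.5692, -0.0176, 0.0806]
ee_rot: [-0.771, -3.041, 0.002]
force: [-0.0, -1.3, 0.4]
width: 0.005
[ 0.57006716 -0.01760263  0.08179835] 0.004784384681001916
```

View pics/s2.png

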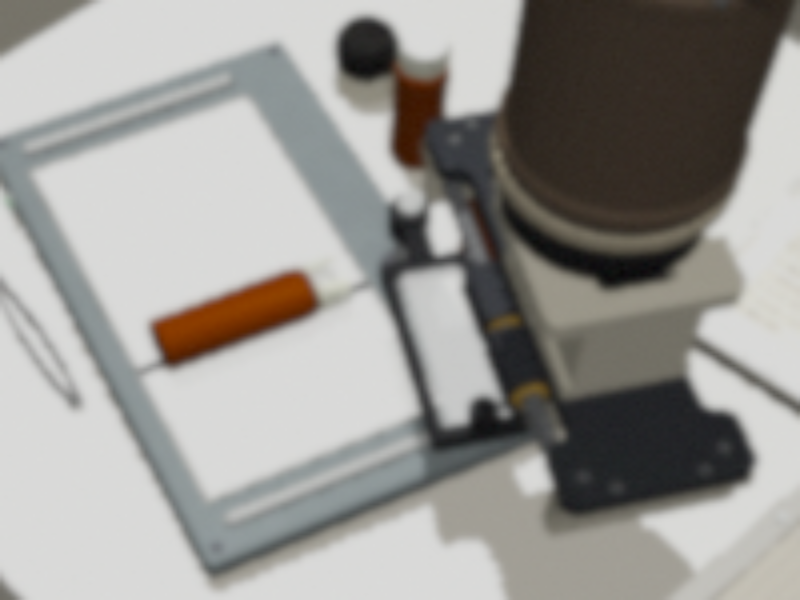

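The closed fingers sit behind the knob (485,415). The vial is on the line and the standing vials are clear. Next I'll raise the tip slightly and push round the arc.

```bash
python3 -m pendant '[[[0.006,0,-0.003],[0,0,0],0],[[0.005,0,0],[0,0,0],0],[[0.0065,-0.0007,0],[0,0,3],0],[[0.0065,-0.0007,0],[0,0,3],0],[[0.0065,-0.0007,0],[0,0,3],0],[[0.0065,-0.0007,0],[0,0,3],0],[[0.0065,-0.0007,0],[0,0,3],0],[[0.0065,-0.0007,0],[0,0,3],0]]'
python3 - <<'E'
from h import *
p,d=arm.get_image("scene");cv2.imwrite("pics/s3.png",cv2.resize(p[140:300,240:440],None,fx=4,fy=3.75)[:,:,::-1])
E
```

```text
clock: 14.78
position: [0.5272, 0.0072, 0.0865]
ee_rot: [1.241, 2.885, 0.001]
force: [0.1, -1.0, -0.2]
width: 0.005
```

View pics/s3.png

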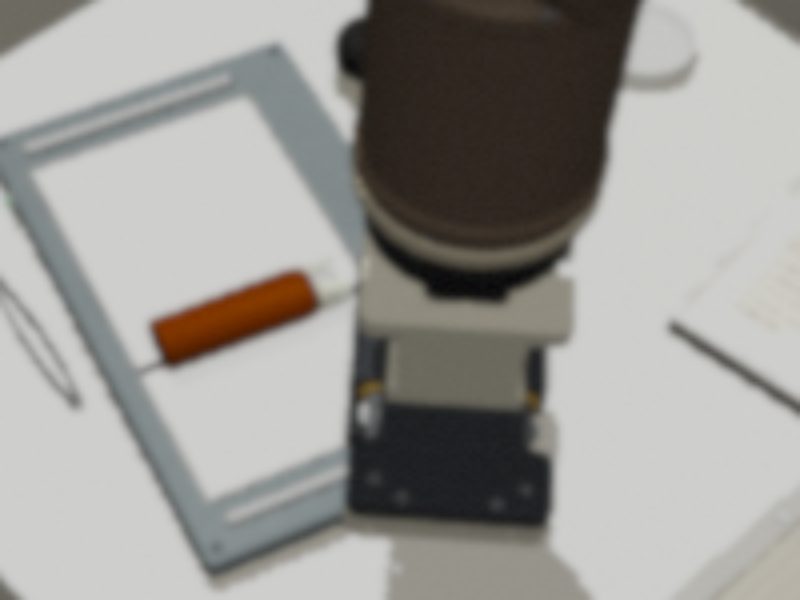

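The arm hides the magnifier in this view, so I'll check with the wrist camera.

Run:
```python
from h import *
a,_=arm.get_image("wrist");b,_=arm.get_image("side")
b=cv2.resize(b[150:280,240:400],(640,400)); cv2.imwrite("pics/s4.png",cv2.resize(np.vstack([a,b]),(480,600))[:,:,::-1])
o=arm.observe();print(o['position'],o['force'])
```

```text
[0.52719784 0.00733041 0.08633443] [-0.02101707  0.28970722 -0.37629283]
```

View pics/s4.png

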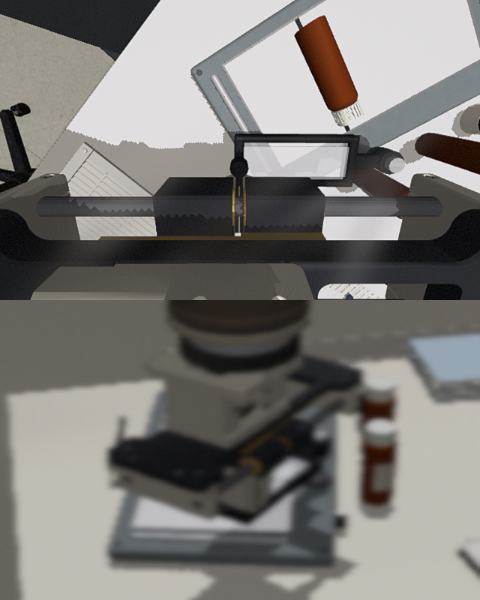

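The knob (239,165 in the upper picture) is centred ahead of the fingertip and the magnifier is swinging along with the tool. I'll continue the arc.

```bash
python3 -m pendant '[[[0.0065,-0.0007,0],[0,0,3],0],[[0.0065,-0.0007,0],[0,0,3],0],[[0.0065,-0.0007,0],[0,0,3],0],[[0.0065,-0.0007,0],[0,0,3],0],[[0.0065,-0.0007,0],[0,0,3],0],[[0.0065,-0.0007,0],[0,0,3],0],[[0.0065,-0.0007,0],[0,0,3],0],[[0.0065,-0.0007,0],[0,0,3],0],[[0.0065,-0.0007,0],[0,0,3],0],[[0.0065,-0.0007,0],[0,0,3],0]]'
python3 - <<'E'
from h import *
a,_=arm.get_image("wrist");b,_=arm.get_image("side")
b=cv2.resize(b[150:280,240:400],(640,400)); cv2.imwrite("pics/s5.png",cv2.resize(np.vstack([a,b]),(480,600))[:,:,::-1])
E
```

```text
clock: 16.18
position: [0.4891, 0.059, 0.086]
ee_rot: [1.945, 2.467, 0.0]
force: [-0.3, -0.3, -0.4]
width: 0.003
```

View pics/s5.png

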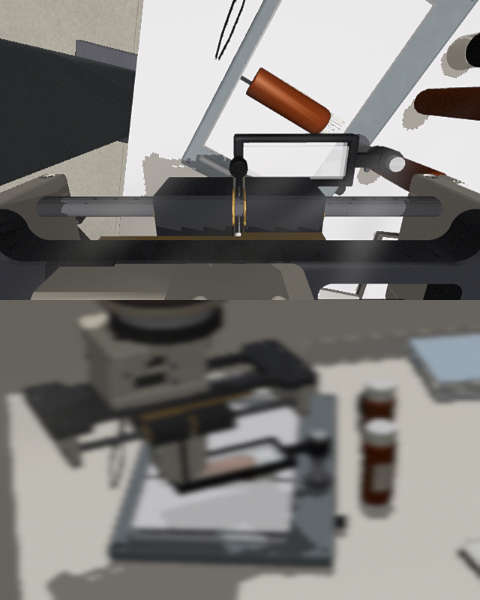

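It is tracking well: the knob is still centred at (239,165). About 29° remain.

```bash
python3 -m pendant '[[[0.0065,-0.0007,0],[0,0,3],0],[[0.0065,-0.0007,0],[0,0,3],0],[[0.0065,-0.0007,0],[0,0,3],0],[[0.0065,-0.0007,0],[0,0,3],0],[[0.0065,-0.0007,0],[0,0,3],0],[[0.0065,-0.0007,0],[0,0,3],0],[[0.0065,-0.0007,0],[0,0,3],0],[[0.0065,-0.0007,0],[0,0,3],0],[[0.004,-0.0004,0],[0,0,2],0],[[0,0,0],[0,0,0],0]]'
python3 - <<'E'
from h import *
a,_=arm.get_image("wrist");b,_=arm.get_image("side")
b=cv2.resize(b[150:280,240:400],(640,400)); cv2.imwrite("pics/s6.png",cv2.resize(np.vstack([a,b]),(480,600))[:,:,::-1])
o=arm.observe();print(o['position'],o['force'],R.from_rotvec(o['ee_rot']).as_matrix()[:,0])
E
```

```text
clock: 17.52
position: [0.4814, 0.1145, 0.0858]
ee_rot: [2.448, 1.969, 0.001]
force: [-0.3, -0.5, 0.6]
width: 0.007
[0.48134858 0.11416695 0.0858261 ] [-0.24346899  0.82934137 -0.18416219] [2.14646163e-01 9.76691878e-01 2.94382947e-05]
```

View pics/s6.png

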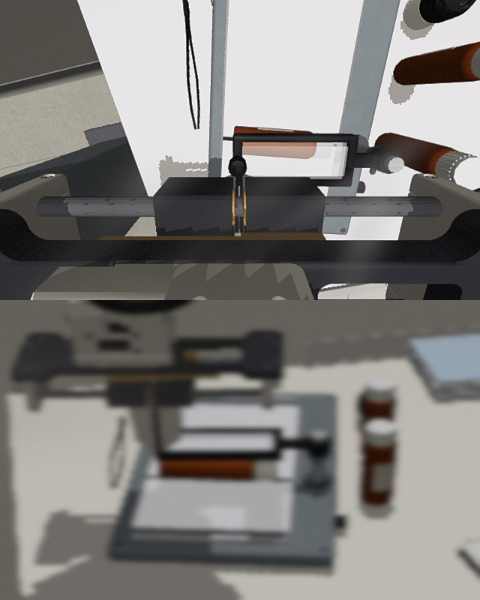

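About 3.5° remain, with the magnifier nearly over the vial. I'll take small steps until the stop shows in the force.

```bash
python3 -m pendant '[[[0.0026,-0.0003,0],[0,0,1.2],0],[[0.0026,-0.0003,0],[0,0,1.2],0],[[0.0015,0,0],[0,0,0.7],0],[[0,0,0],[0,0,0],0]]'
python3 -m pendant '[[[0.0015,0,0],[0,0,0.5],0],[[0,0,0],[0,0,0],0]]'
```

```text
clock: 18.12
position: [0.4821, 0.1213, 0.0857]
ee_rot: [2.501, 1.901, 0.0]
force: [0.2, -0.5, 0.0]
width: 0.006
clock: 18.38
position: [0.4824, 0.1222, 0.0857]
ee_rot: [2.51, 1.889, -0.001]
force: [-0.4, -0.9, 1.0]
width: 0.005
```

```bash
python3 -m pendant '[[[0.0015,0,0],[0,0,0],0],[[0,0,0],[0,0,0],0]]'
python3 -m pendant '[[[0.0015,0,0],[0,0,0],0],[[0,0,0],[0,0,0],0]]'
python3 -m pendant '[[[0.0015,0,0],[0,0,0],0],[[0,0,0],[0,0,0],0]]'
```

```text
clock: 18.62
position: [0.4824, 0.1226, 0.0856]
ee_rot: [2.51, 1.888, -0.003]
force: [-2.5, -5.8, 2.0]
width: 0.006
clock: 18.88
position: [0.4824, 0.1229, 0.0854]
ee_rot: [2.511, 1.887, -0.005]
force: [-2.5, -8.3, 4.8]
width: 0.003
clock: 19.12
position: [0.4825, 0.1232, 0.0854]
ee_rot: [2.511, 1.885, -0.008]
force: [-3.5, -12.4, 6.2]
width: -0.0
```

The stop is met: the force rises and the tip no longer advances. I'll back straight off, rise, and check.

```bash
python3 -m pendant '[[[-0.005,0,0],[0,0,0],0],[[-0.01,0,0],[0,0,0],0],[[-0.02,0,0],[0,0,0],0],[[-0.02,0,-0.02],[0,0,0],0],[[0,0,-0.04],[0,0,0],0],[[0,0,-0.04],[0,0,0],0],[[-0.02,0,-0.04],[0,0,0],0],[[0,0,0],[0,0,0],0]]'
python3 - <<'E'
from h import *
a,_=arm.get_image("wrist");b,_=arm.get_image("scene")
b=cv2.resize(b[120:300,220:440],(640,523)); cv2.imwrite("pics/e1.png",b[:,:,::-1]);cv2.imwrite("pics/e2.png",a[:,:,::-1])
E
```

```text
clock: 20.12
position: [0.4642, 0.0528, 0.2285]
ee_rot: [2.511, 1.885, 0.008]
force: [-0.1, 0.5, 0.7]
width: 0.003
```

View pics/e1.png

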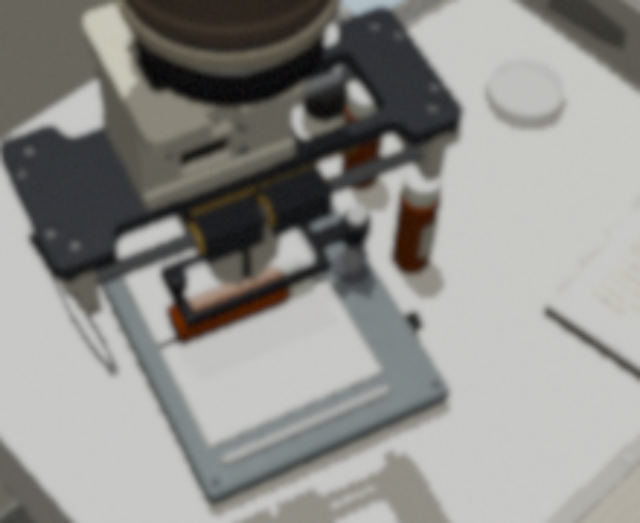

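View pics/e2.png

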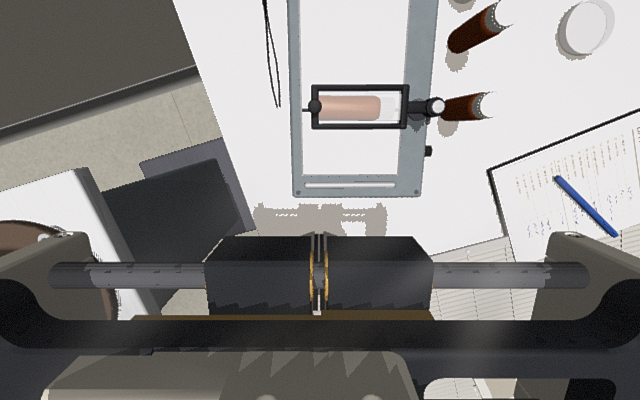

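The magnifier stands over the vial: knob at (315,105), hinge at (437,107), frame parallel to the box. The vial shows through the lens on the line. One numerical check before handing in.

```bash
python3 - <<'E'
from h import *
o=arm.observe();K=cam("wrist",o);p,d=arm.get_image("wrist")
ang=np.radians(-15.99);ex=np.array([np.cos(ang),np.sin(ang)]);ey=np.array([-ex[1],ex[0]]);mid=np.array([.5274,.1267])
f=lambda uv,z:((onz(K,uv,z)[:,:2]-mid)@np.c_[ex,ey]).round(4)
print("hinge",f([437,107],.085),"knob",f([315,105],.096))
g=p.astype(int)
# vial in lens: orange-ish
m=(g[...,0]-g[...,2]>35);m[:85]=0;m[128:]=0;m[:,:312]=0;m[:,405:]=0
v,u=np.nonzero(m);
for c in range(325,381,12):
    r=v[u==c]; print(c,r.min(),r.max(),f([[c,r.min()],[c,r.max()]],.036).tolist())
v,u=np.nonzero(g[100:120,300:309].max(2)<110);print("line end",f(np.c_[u+300,v+100],.022).mean(0),len(u))
E
python3 - <<'E'
import cv2
a=cv2.imread("pics/e2.png")[75:140,285:450];cv2.imwrite("pics/e3.png",cv2.resize(a,None,fx=4.8,fy=4.8,interpolation=0))
E
```

```text
hinge [[0.0761 0.0001]] knob [[-0.0448  0.0013]]
325 97 115 [[-0.034, 0.0139], [-0.0339, -0.0058]]
337 97 115 [[-0.0202, 0.0138], [-0.0199, -0.0058]]
349 97 116 [[-0.0065, 0.0138], [-0.0059, -0.007]]
361 97 117 [[0.0072, 0.0138], [0.0081, -0.0081]]
373 97 116 [[0.0209, 0.0138], [0.022, -0.007]]
line end [-0.05642  0.0004 ] 15
```

View pics/e3.png

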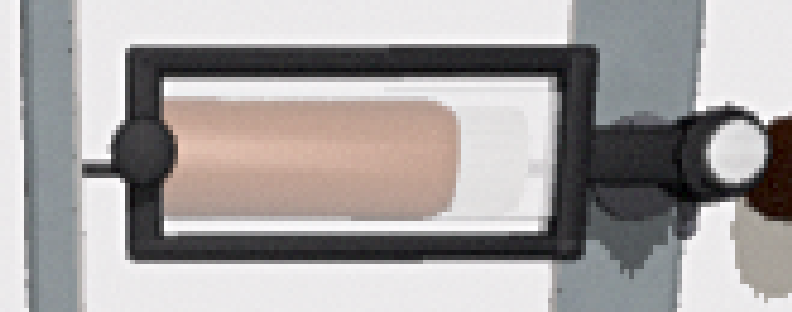

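The vial is centred to about 1 mm and parallel to the line, and the magnifier is at its stop. Handing in.

```bash
python3 -c "
from cell import arm
print(arm.observe()['force']);print(arm.sign_off())"
```

```text
[-0.55608586 -0.31210224  0.44668127]
the job is handed in; nothing more can be done
None
```

The vial rests on the black line and the magnifier is at its stop over it. I handed the job in at about 20 s with the hand clear of everything.

- **Vial:** I rolled it sideways between the loosely spaced fingers at half height, rather than with strokes across its top. It first came to rest about 2.7 mm off and 3.7° skewed. I closed the fingers on it at 3 N, turned and shifted it on the box without lifting it, then let go. The check before the magnifier moved put it about 0.2 mm off the line and 0.7° skewed. It sits about 4 mm nearer the robot than the line's middle, measured lengthwise.
- **Magnifier:** I pushed it round by its knob with the shut fingers. The stop showed as the force at the tip rose to about 13 N sideways while the tip stopped advancing, and I then backed off and rose. The knob measured within about 1 mm of the line's direction.
- **Last checks:** Through the lens the vial looks parallel to the line and about 1 mm to +y. That view is oblique and coarse, and differs slightly from the earlier 0.2 mm. The two standing vials and the tweezers look untouched in the last pictures. The loupe is mostly hidden by the arm there, but nothing went near it.

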